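Turn the chart leaf over on the run-door shelf

TASK

On the shelf, turn the half-raised leaf of the chart stand over its hinge rod, away from the robot, until it lies flat on the far side, so that the next chart lies open. Push it over with the fingertips and guide it all the way down, without pinching or flicking it; leave the leaf underneath and the other things on the shelf where they are, and finish clear of everything.

Things in the scene. Friction and masses are not known exactly. Their poses are not given: they have to be found in the camera images.
- stand: chart stand, dark steel base 195 x 176 x 4 mm, screwed down on the narrow mahogany shelf (top 70 mm above the work surface). Origin: centre of its underside, under the hinge rod. x level, across the rod, from the robot's side to the far side; y along the rod; z up. Three rigid leaves on the rod: one lies far, one near (upper faces 16 mm above the shelf), one stands half raised: turn that one
- spine (a point): middle of the 8 mm hinge rod's axis, 22 mm above the shelf's top; same axes as the stand. The cheeks that hold the rod are 37 mm high, their outer faces 87 mm to either side; a wing nut reaches to 97 mm on the +y side
- leaf (a joint): angle of the half-raised leaf about the rod, rad: 0 = flat on the robot's side, pi/2 = upright, pi = flat on the far side (its stop, on bumpers, 4 mm above the leaf there). The pivots are clamped stiff: it stays at any angle where it is left, neither falls nor springs back, and takes 2 to 3 N at its free edge to move
- leaf_tab (a point): middle of the outer edge of the half-raised leaf's index tab, 119 mm from the rod's axis. The leaf: flat plate 4 mm thick, in line with the axis, 150 mm wide along the rod, frame from 12 to 105 mm from the axis; tab 36 mm wide, 3 mm thick, mid-edge, on to 119 mm. About 0.11 kg. Axes turn with the leaf: x along it towards the rod, y along the rod
- next_leaf (a joint): angle of the leaf lying under it on the robot's side, rad, 0 = lying flat; it hangs on the same rod in the same way, its tab is on the -y side. Leave it lying
- pin_jar: stainless hinge-pin jar, 62 mm across, 85 mm tall, loose on the shelf; origin at the centre of its underside
- amber_bottle: empty amber glass bottle, 58 mm across, 150 mm tall, loose on the shelf; origin at the centre of its underside
- grease_tub: blue plastic grease tub with flip-top lid, 71 mm across, 55 mm tall, loose on the shelf; origin at the centre of its underside
- dowels: bundle of five wooden dowels in a metal spring clip, 100 x 32 x 33 mm, lying on the shelf along its own x; origin at the centre of its underside
There are look-alikes about, which are no part of the job. Of the things that look like the pin_jar, the largest one is meant.

How it is judged:
At the end, for the whole second after the job is handed in: The half-raised leaf lies at rest on the far side within 0.1 rad of flat (its angle above 3.04 rad); the leaf beneath still lies within 0.06 rad of flat on the robot's side; jar, bottle, tub and dowels stand within 20 mm of where they were, not tipped by more than 0.1 rad (value of joint leaf above 3.04 rad and velocity of joint leaf between -0.05 and 0.05 rad/s and value of joint next_leaf below 0.06 rad and distance of each of pin_jar, amber_bottle, grease_tub, dowels from where it was at the start of the episode below 0.02 m and angle between each of pin_jar, amber_bottle, grease_tub, dowels's own z axis and vertical below 0.1 rad); the robot touches nothing.
It fails at once if the leaf is flicked over (faster than 5 rad/s) (velocity of joint leaf above 5 rad/s).
It fails at once if the leaf or stand is pinched or forced on the way (over 32 N from the fingers before the leaf is nearly flat on the far side) (contact force between the fingers and stand above 32 N and value of joint leaf below 2.9 rad).
It fails at once if the leaf underneath is turned up (over 0.15 rad) (value of joint next_leaf above 0.15 rad).
It fails at once if jar, bottle, tub or dowels are moved or lifted by more than 20 mm (distance of any of pin_jar, amber_bottle, grease_tub, dowels from where it was at the start of the episode above 0.02 m).
It also fails if it takes over 40 s, if anything falls off the work surface, if the arm or the gripper's body presses on something with over 40 N, if the wrist force passes 120 N, or if a joint passes its speed limit or range.

ROBOT

A 6-joint arm with a two-finger parallel gripper is mounted at the origin on the work surface. World frame = base frame: x ahead of the robot, y to its left, z up, the work surface at z = 0. Lengths are in m, angles in rad, forces in N, time in s.
With the tool pointing down it reaches from about 0.325 to 0.775 m from the base axis. Payload 9.3 kg.
Tool frame: the origin (TCP) lies between the finger pads; the fingertips stand 17 mm ahead of it and the grasp point (between the pads) lies 2 mm behind it; z points along the fingers, y is the direction in which the jaws open and shut (so a half turn about z gives the same grasp; the last joint's range is limited). The gripper opens to 85 mm and grips with 20 to 120 N. Pads are 22 mm wide; open, the fingers measure 114 mm over their backs; the gripper's body (76 mm by 85 mm) begins 54 mm behind the grasp point. The pads swing forward as they close: fully open they stand 13 mm farther back than shut.
Start: joints at [-0.153, 0.259, 0.021, 1.334, 0, 1.418], TCP at [0.55, -0, 0.248] pointing down, gripper open.
Joint ranges: [-3.04, 3.04], [-0.91, 1.82], [-1.04, 1.36], [-1.92, 1.95], [-1.52, 1.45], [-3.14, 3.14]. Speed limits (rad/s): [2.22, 2.22, 2.79, 3.14, 3.14, 3.14].

INTERFACE

Orientations are given as a 3x3 rotation matrix whose columns are the frame's x, y, z axes.
In Python, from cell import * gives the robot as it stands. The module is installed in compiled form; this text tells all that it offers.
- The arm moves only by the tool arm_command, never from a script. Its argument "deltas" is text: rows parted by semicolons, each of 6 numbers parted by spaces: the shift along the tool's x, y, z each as a share of 0.15 m, from -1 to 1, then the turn, a rotation vector about the tool's x, y, z each as a share of pi rad, from -1 to 1. In form: tx ty tz rx ry rz; .... A call has 1 to 20 rows; each row is the pose to reach, as a shift and turn from the pose commanded when the call began, along the tool's axes at that moment, turning the shorter way round; what a row does not reach only later rows make up. A row lasts 1/12 s, in which the tool goes at most 41.7 mm and 7.16 degrees, less where a joint would pass 70% of its speed; a pose out of reach is approached as far as the arm can. A call with a number of a shift or a turn outside -1 to 1 is refused whole. A call with a gripper value outside its range is refused whole. "claw" is the opening, from 0 (shut) to 1 (fully open), set as the call begins (left out, the last holds). The fingers move at their own pace and stop on an object; "grip_force" is the grip in N (left out, the last holds). Time passes only in rows, so rows that repeat a pose let the fingers close. It gives the time, the measured TCP pose, the force and the opening at its end, in the units of the state.
- state(): the state, without advancing time (a new reading comes with each control period).
- read_camera(name): name is "scene" or "side" or "wrist"; returns (picture, depth): 420x560x3 uint8, red, green, blue; 420x560 float32, m along the optical axis (not along the pixel's ray), 0 where there is no reading.
- get_calibration(name): a dict with "fov_y" (degrees; the focal length in pixels is half the picture's height over the tangent of half this angle, whatever the lens; pixels are square), "cx", "cy" (the principal point, pixels), "R" (3x3) and "t" (3): a world point X has camera coordinates R X + t. Camera axes: x right, y down, z forward; pixel columns grow to the right and rows downward; lengths in m; the calibration is good to about 2 mm. A picture is of the moment at which its call begins: read the wrist's pose just before it. get_calibration takes no time and is no camera call; for the wrist camera it gives the pose at the moment of the call.
- finish_job(): hands the job in, once; it reports no verdict.
The state is a dict: "t": time; "joint_pos": joint angles; "joint_vel": joint speeds; "effort": joint torques, N m; "position": TCP position; "tcp_rot": TCP orientation; "contact_force": force on the tool from outside, world axes, zero at the start; "ft_torque": the same for the moment, N m; "finger_gap": opening from 0.0 (shut) to 1.0 (fully open).
Only numpy, scipy, OpenCV 4.12 (cv2) and the standard library are available. Lean on these libraries where they do the work, as an engineer would, in place of code of your own. Each camera call takes 0.05 s, during which the arm holds its last target.

## Working session

There is one attempt and no reset: what is moved stays moved. The work goes in short steps, Python scripts to look and compute and a tool call to move; the robot and the scene stay as the last step left them, time stands still between calls to the robot, and variables do not carry over. Pictures are saved under pics/ and viewed, and the job is handed in when it is done.

Besides the shell and the picture viewer there is one more tool, called after "Call:" as name(argument=value, ...) on one line, values as JSON. arm_command: Moves the arm, as the interface text tells. Shift numbers are shares of 0.15 m and turn numbers shares of pi rad, none past 1 either way. Its arguments: {"type":"object","properties":{"deltas":{"type":"string"},"claw":{"type":"number"},"grip_force":{"type":"number"}},"required":["deltas"]}

```bash
mkdir -p pics
cat > h.py <<'E'
from cell import *
import numpy as np, cv2
def snap(n,tag):
    c=get_calibration(n); p,d=read_camera(n)
    cv2.imwrite(f'pics/{tag}.png',p[:,:,::-1]); np.savez(f'{tag}.npz',p=p,d=d,**{k:np.array(v) for k,v in c.items()})
def pts(tag):
    z=np.load(f'{tag}.npz'); d=z['d']; f=210/np.tan(np.radians(float(z['fov_y']))/2)
    v,u=np.mgrid[0:420,0:560]
    C=np.stack([(u-z['cx'])/f*d,(v-z['cy'])/f*d,d],-1)
    W=(C-z['t'])@z['R']; W[d==0]=np.nan
    return W
E
python3 - <<'E'
from h import *
s=state(); print(s)
for n in('scene','side','wrist'): snap(n,n+'0'); c=get_calibration(n); print(n,c)
E
```

```text
{'t': 0.0, 'joint_pos': array([-1.52604369e-01,  2.59201518e-01,  2.07048110e-02,  1.33373598e+00,
        2.36809430e-05,  1.41822613e+00]), 'joint_vel': array([ 0.00040281, -0.00194771,  0.00091828,  0.00016585, -0.0004852 ,
        0.00086996]), 'effort': array([-2.65873996e-04, -5.55637658e+01,  3.44536042e+01,  1.31759423e-02,
       -2.94380488e-04,  4.47349430e-05]), 'position': array([5.49705524e-01, 4.48502062e-05, 2.47638696e-01]), 'tcp_rot': array([[ 3.43623903e-05,  9.99998997e-01, -1.41606471e-03],
       [ 9.99999970e-01, -3.40200893e-05,  2.41750324e-04],
       [ 2.41701906e-04, -1.41607297e-03, -9.99998968e-01]]), 'contact_force': array([-0.35647405,  0.57050183, -0.092592  ]), 'ft_torque': array([-0.05102505,  0.01591227,  0.00480359]), 'finger_gap': 1.002406791524197}
scene {'fov_y': 49.36637895630919, 'cx': 280.80432022275255, 'cy': 209.11413554012444, 'R': array([[ 0.04172096,  0.9990312 ,  0.01400056],
       [ 0.78249158, -0.02395836, -0.62220007],
       [-0.62126185,  0.03691411, -0.78273307]]), 't': array([-0.06110826, -0.31377934,  1.5681594 ])}
side {'fov_y': 53.88909926598345, 'cx': 282.9212210943131, 'cy': 210.24151756383048, 'R': array([[ 0.93279452, -0.36008089, -0.01536666],
       [-0.21828379, -0.530512  , -0.81909048],
       [ 0.28678663,  0.7673974 , -0.57345851]]), 't': array([-0.44769176,  0.20761154,  0.82219746])}
wrist {'fov_y': 71.03650385539822, 'cx': 285.72693313588053, 'cy': 210.86303715107417, 'R': array([[ 9.99999294e-01, -9.27511822e-04, -7.42372796e-04],
       [-6.64712430e-04, -9.54737390e-01,  2.97449282e-01],
       [-9.84658791e-04, -2.97448578e-01, -9.54737332e-01]]), 't': array([-0.55052881, -0.03821401,  0.37857368])}
```

View pics/scene0.png

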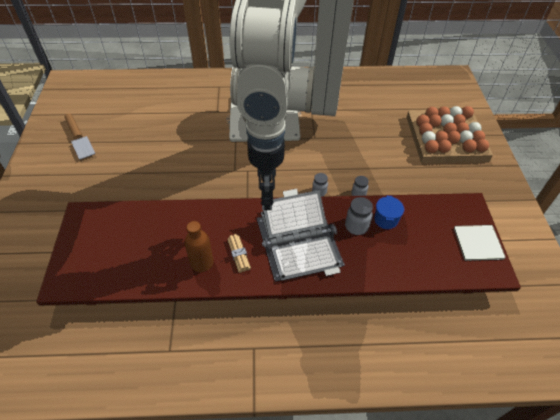

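View pics/side0.png

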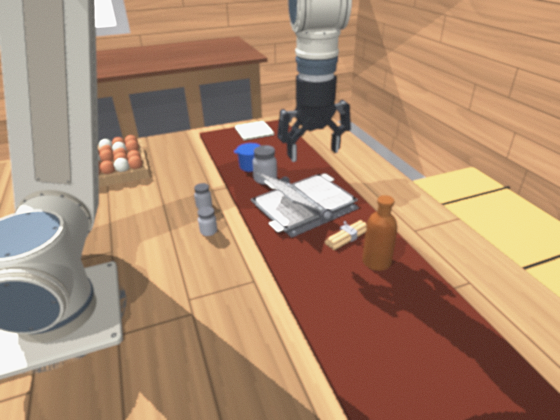

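View pics/wrist0.png

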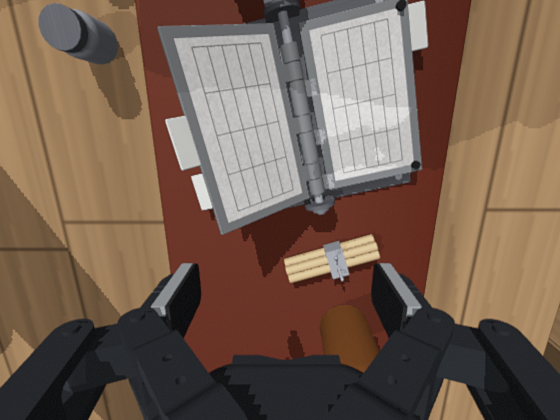

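Run:
```python
from h import *
W=pts('wrist0')
for n,(u,v) in dict(rodtop=(283,20),rodbot=(313,180),rodmid=(299,100),nutend=(320,207),leafTL=(168,30),leafBL=(224,226),leafTR=(266,28),leafBR=(304,188),leafmid=(235,110),tab=(185,140),tabedge1=(170,122),tabedge2=(184,165),ntab=(203,190),farTR=(395,10),farBR=(408,160),farmid=(360,90),dow=(318,262),bot=(345,320),shelf=(430,230),cheek=(283,5)).items(): print(n,(u,v),W[v,u].round(4))
p=cv2.imread('pics/wrist0.png'); cv2.imwrite('pics/w0z.png',cv2.resize(p[0:240,130:450],None,fx=2.4,fy=2.4,interpolation=2))
```

```text
rodtop (283, 20) [0.5484 0.153  0.0965]
rodbot (313, 180) [0.5764 0.0207 0.0978]
rodmid (299, 100) [0.5622 0.0916 0.0987]
nutend (320, 207) [ 0.5829 -0.0036  0.106 ]
leafTL (168, 30) [0.4728 0.1321 0.1508]
leafBL (224, 226) [ 0.5013 -0.0058  0.1516]
leafTR (266, 28) [0.535  0.145  0.1052]
leafBR (304, 188) [0.5678 0.0137 0.1013]
leafmid (235, 110) [0.5113 0.0825 0.1314]
tab (185, 140) [0.4785 0.0615 0.1561]
tabedge1 (170, 122) [0.4708 0.0738 0.1602]
tabedge2 (184, 165) [0.4771 0.0441 0.1596]
ntab (203, 190) [0.4673 0.0077 0.0837]
farTR (395, 10) [0.6427 0.1633 0.0853]
farBR (408, 160) [0.6682 0.038  0.0875]
farmid (360, 90) [0.6179 0.1008 0.0851]
dow (318, 262) [ 0.585  -0.0701  0.0883]
bot (345, 320) [ 0.6155 -0.135   0.0995]
shelf (430, 230) [ 0.7098 -0.0414  0.0682]
cheek (283, 5) [0.5486 0.161  0.1043]
```

View pics/w0z.png

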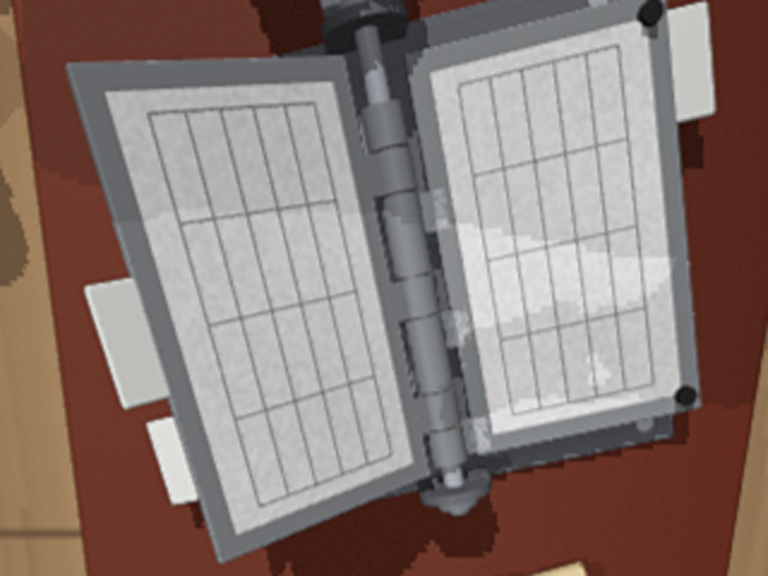

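Run:
```python
from h import *
W=pts('scene0')
for n,(u,v) in dict(d1=(321,178),d1b=(321,192),d2=(361,182),d2b=(360,195),jar=(360,204),jarb=(360,225),tub=(389,205),bot=(194,226),botb=(200,255),dow=(239,252),shelf=(120,250)).items(): print(n,(u,v),W[v,u].round(3))
W=pts('wrist0'); print('jar1',W[30,60].round(3))
# leaf plane fit
ax=np.array([.978,.208,0]); 
m=np.zeros((420,560),bool); cv2_=cv2.fillPoly(m.astype(np.uint8),[np.array([[180,42],[255,40],[292,185],[228,212]])],1)>0
P=W[cv2_]; c=P.mean(0); n=np.linalg.svd(P-c,full_matrices=False)[2][2]; n*=np.sign(n[2]); print('plane',c,n, 'theta',np.arctan2(np.hypot(n[0],n[1]),n[2]),'yaw of normal',np.arctan2(n[1],n[0]))
```

```text
d1 (321, 178) [0.341 0.162 0.062]
d1b (321, 192) [0.358 0.163 0.021]
d2 (361, 182) [0.359 0.275 0.061]
d2b (360, 195) [0.376 0.275 0.023]
jar (360, 204) [0.516 0.234 0.156]
jarb (360, 225) [0.551 0.235 0.115]
tub (389, 205) [0.498 0.316 0.127]
bot (194, 226) [ 0.62  -0.159  0.222]
botb (200, 255) [ 0.648 -0.153  0.149]
dow (239, 252) [ 0.606 -0.068  0.092]
shelf (120, 250) [ 0.577 -0.366  0.071]
jar1 [0.341 0.155 0.061]Traceback (most recent call last):
  File "<stdin>", line 8, in <module>
    u, s, vh = gufunc(a, signature=signature)
               ~~~~~~^^^^^^^^^^^^^^^^^^^^^^^^
    raise LinAlgError("SVD did not converge")
numpy.linalg.LinAlgError: SVD did not converge
```

```bash
python3 - <<'E'
from h import *
W=pts('wrist0')
m=cv2.fillPoly(np.zeros((420,560),np.uint8),[np.array([[180,42],[255,40],[292,185],[228,212]])],1)>0
P=W[m]; P=P[~np.isnan(P).any(1)]; c=P.mean(0); n=np.linalg.svd(P-c,full_matrices=False)[2][2]; n*=np.sign(n[2]); print('plane',c,n, 'theta',np.arctan2(np.hypot(n[0],n[1]),n[2]),'yaw',np.arctan2(n[1],n[0]))
E
cat >> h.py <<'E'
from scipy.spatial.transform import Rotation as Rn
YAW=.21; SP=np.array([.5645,.0808,.092])
X=np.array([np.cos(YAW),np.sin(YAW),0]); Y=np.array([-np.sin(YAW),np.cos(YAW),0]); Z=np.array([0,0,1.])
def pose(s,y,h,phi,tip=True,off=17):
    "centre of fingertip end at stand coords (mm), pitch phi below level (deg)"
    f=np.radians(phi); a=np.cos(f)*X-np.sin(f)*Z
    R=np.stack([Y,np.cross(a,Y),a],1)
    return SP+(s*X+y*Y+h*Z)/1000-a*off/1000, R
def rows(L):
    s=state(); p0,R0=s['position'],s['tcp_rot']
    for q in L:
        p,R=pose(*q); d=R0.T@(p-p0)/.15; r=Rn.from_matrix(R0.T@R).as_rotvec()/np.pi
        print(q,np.r_[d,r].round(3), 'mm',round(150*np.linalg.norm(d)),'deg',round(180*np.linalg.norm(r)))
def now():
    s=state(); a=s['tcp_rot'][:,2]; t=s['position']+.017*a-SP
    print('t',round(s['t'],2),'tip s,y,h mm',(1000*np.array([t@X,t@Y,t[2]])).round(1),'phi',round(np.degrees(np.arcsin(-a[2])),1),'F',s['contact_force'].round(1),'gap',round(s['finger_gap'],3),'J',s['joint_pos'].round(2))
E
python3 -c "
from h import *
now(); rows([(-120,-20,120,90),(-150,0,110,60),(-150,0,80,40)])"
```

```text
plane [0.51390964 0.07423938 0.13080119] [0.57182343 0.12708644 0.81047332] theta 0.62583664502416 yaw 0.21869321375143894
t 0.15 tip s,y,h mm [-31.2 -76.  138.8] phi 89.9 F [-0.2  0.2  0.4] gap 1.0 J [-0.15  0.26  0.02  1.33 -0.    1.42]
(-120, -20, 120, 90) [ 0.241 -0.657  0.126 -0.    -0.    -0.067] mm 107 deg 12
(-150, 0, 110, 60) [ 0.318 -0.935  0.208 -0.166  0.017 -0.065] mm 151 deg 32
(-150, 0, 80, 40) [ 0.312 -0.965  0.434 -0.277  0.029 -0.063] mm 165 deg 51
```

Call:
arm_command(deltas="0.24 -0.66 0.05 0 0 -0.067; 0.24 -0.66 0.05 0 0 -0.067; 0.24 -0.66 0.05 0 0 -0.067; 0.318 -0.935 0.208 -0.166 0.017 -0.065; 0.318 -0.935 0.208 -0.166 0.017 -0.065; 0.318 -0.935 0.208 -0.166 0.017 -0.065; 0.318 -0.935 0.208 -0.166 0.017 -0.065; 0.318 -0.935 0.208 -0.166 0.017 -0.065; 0.318 -0.935 0.208 -0.166 0.017 -0.065; 0.318 -0.935 0.208 -0.166 0.017 -0.065", claw=0, grip_force=30)

```text
t: 0.98
position: [0.4093, 0.0474, 0.2174]
tcp_rot: [[-0.206, 0.848, 0.489], [0.979, 0.179, 0.101], [-0.002, 0.499, -0.866]]
contact_force: [0.6, -0.5, -1.0]
finger_gap: 0.001
```

```bash
python3 -c "
from h import *
now(); snap('side','side1');snap('wrist','wrist1')
rows([(-150,0,110,60),(-140,0,70,40),(-90,0,30,40)])
p=cv2.imread('pics/side1.png'); cv2.imwrite('pics/s1z.png',cv2.resize(p[60:300,160:440],None,fx=2.5,fy=2.5,interpolation=2))"
```

```text
t 0.98 tip s,y,h mm [-150.2   -0.4  110.7] phi 60.0 F [ 0.6 -0.5 -1. ] gap 0.001 J [-0.24 -0.28 -0.71  0.65  0.22  1.18]
(-150, 0, 110, 60) [ 0.004 -0.009  0.002 -0.     0.001 -0.   ] mm 1 deg 0
(-140, 0, 70, 40) [ 0.004 -0.123  0.273 -0.111  0.001 -0.   ] mm 45 deg 20
(-90, 0, 30, 40) [ 0.005  0.033  0.671 -0.111  0.001 -0.   ] mm 101 deg 20
```

View pics/s1z.png

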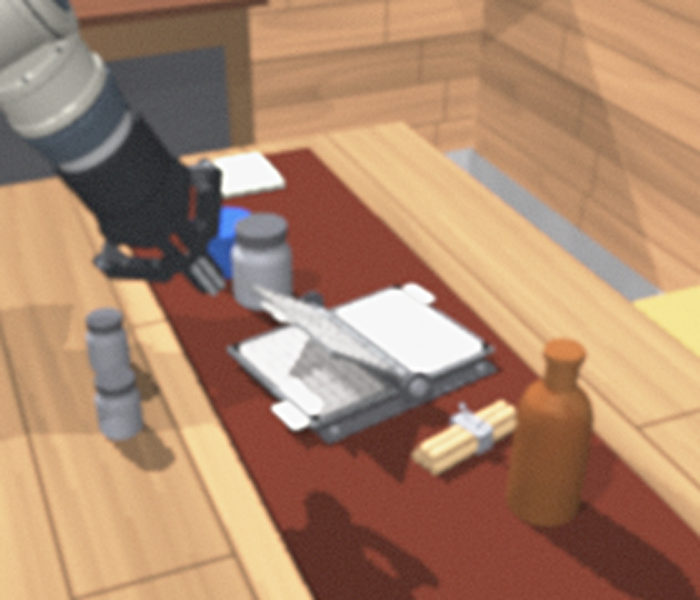

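View pics/wrist1.png

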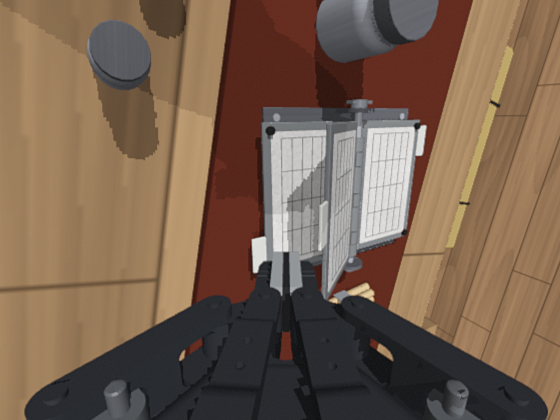

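```bash
python3 -c "
from h import *
rows([(-150,0,74,37),(-120,0,54,37),(-90,0,31,37)])"
```

```text
(-150, 0, 74, 37) [ 0.004 -0.173  0.219 -0.128  0.001 -0.   ] mm 42 deg 23
(-120, 0, 54, 37) [ 0.004 -0.066  0.435 -0.128  0.001 -0.   ] mm 66 deg 23
(-90, 0, 31, 37) [ 0.005  0.031  0.667 -0.128  0.001 -0.   ] mm 100 deg 23
```

Call:
arm_command(deltas="0 -0.173 0.219 -0.128 0 0; 0 -0.173 0.219 -0.128 0 0; 0 -0.173 0.219 -0.128 0 0; 0 -0.173 0.219 -0.128 0 0; 0 -0.12 0.33 -0.128 0 0; 0 -0.066 0.435 -0.128 0 0; 0 -0.02 0.55 -0.128 0 0; 0 0.03 0.667 -0.128 0 0; 0 0.03 0.667 -0.128 0 0")

```text
t: 1.83
position: [0.4883, 0.0553, 0.1667]
tcp_rot: [[-0.215, 0.622, 0.753], [0.977, 0.133, 0.17], [0.006, 0.772, -0.636]]
contact_force: [0.1, -0.4, 2.2]
finger_gap: 0.001
```

```bash
python3 -c "
from h import *
now(); snap('side','side2');snap('wrist','wrist2')
p=cv2.imread('pics/side2.png'); cv2.imwrite('pics/s2z.png',cv2.resize(p[100:260,180:380],None,fx=3.5,fy=3.5,interpolation=2))"
```

```text
t 1.83 tip s,y,h mm [-66.8  -8.9  63.9] phi 39.5 F [ 0.1 -0.4  2.2] gap 0.001 J [-0.27 -0.14 -1.04 -0.15  0.38  1.25]
```

View pics/s2z.png

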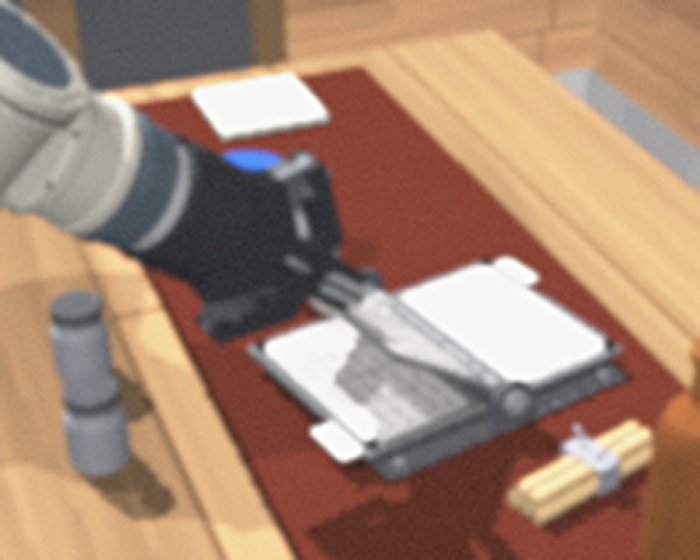

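View pics/wrist2.png

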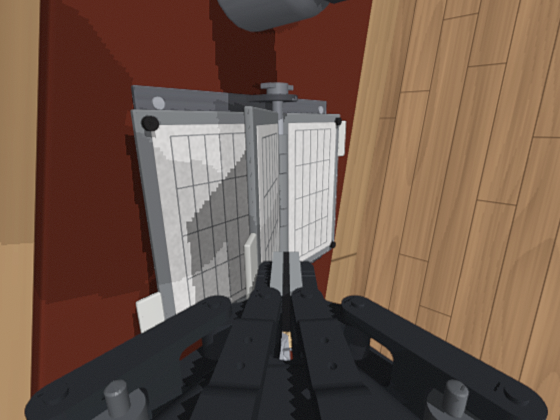

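```bash
python3 -c "
from h import *
rows([(-75,-9,100,42),(-110,-5,130,60)])"
```

```text
(-75, -9, 100, 42) [-0.003  0.165 -0.186  0.014 -0.003  0.   ] mm 37 deg 3
(-110, -5, 130, 60) [ 0.027  0.205 -0.486  0.114 -0.003  0.001] mm 79 deg 20
```

Call:
arm_command(deltas="0 0.165 -0.186 0.014 0 0; 0.01 0.19 -0.3 0.05 0 0; 0.027 0.205 -0.486 0.114 0 0; 0.027 0.205 -0.486 0.114 0 0; 0.027 0.205 -0.486 0.114 0 0; 0.027 0.205 -0.486 0.114 0 0")

```text
t: 2.43
position: [0.4497, 0.0507, 0.2413]
tcp_rot: [[-0.215, 0.844, 0.491], [0.977, 0.185, 0.111], [0.003, 0.503, -0.864]]
contact_force: [1.5, 0.5, 0.2]
finger_gap: -0.005
```

```bash
python3 -c "
from h import *
now(); rows([(-140,0,110,60),(-140,0,60,60),(-112,0,40,58)])"
```

```text
t 2.43 tip s,y,h mm [-110.    -5.4  134.6] phi 59.8 F [1.5 0.5 0.2] gap -0.005 J [-0.21 -0.21 -0.61  0.68  0.21  1.2 ]
(-140, 0, 110, 60) [ 0.038 -0.255  0.041  0.001 -0.002  0.001] mm 39 deg 0
(-140, 0, 60, 60) [ 0.037 -0.423  0.329  0.001 -0.002  0.001] mm 81 deg 0
(-112, 0, 40, 58) [ 0.035 -0.332  0.539 -0.01  -0.002  0.001] mm 95 deg 2
```

Call:
arm_command(deltas="0.038 -0.255 0.041 0 0 0; 0.038 -0.34 0.19 0 0 0; 0.037 -0.423 0.329 0 0 0; 0.037 -0.423 0.329 0 0 0")

```text
t: 2.77
position: [0.4142, 0.051, 0.1586]
tcp_rot: [[-0.214, 0.848, 0.484], [0.977, 0.182, 0.114], [0.008, 0.497, -0.868]]
contact_force: [-1.5, 0.8, -0.9]
finger_gap: -0.002
```

```bash
python3 -c "
from h import *
now(); snap('side','side3'); rows([(-112,0,40,58)])
p=cv2.imread('pics/side3.png'); cv2.imwrite('pics/s3z.png',cv2.resize(p[100:260,180:380],None,fx=3.5,fy=3.5,interpolation=2))"
```

```text
t 2.77 tip s,y,h mm [-144.8    2.3   51.9] phi 60.2 F [-1.5  0.8 -0.9] gap -0.002 J [-0.23 -0.21 -0.83  0.47  0.22  1.18]
(-112, 0, 40, 58) [-0.013  0.13   0.187 -0.011 -0.003  0.   ] mm 34 deg 2
```

View pics/s3z.png

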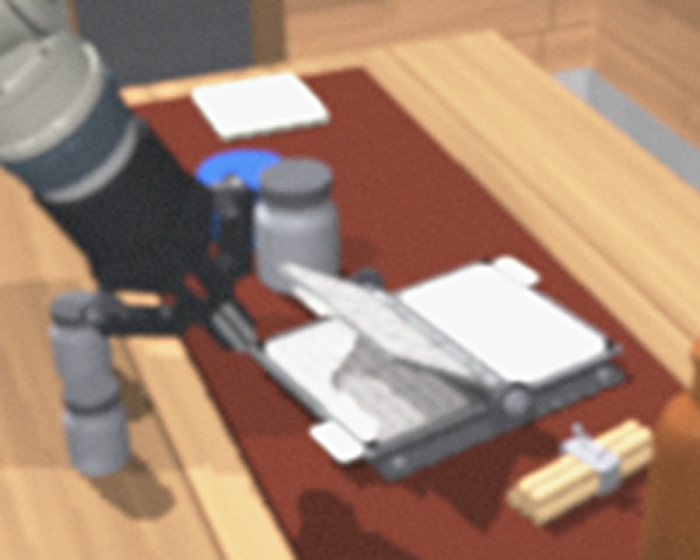

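Call:
arm_command(deltas="-0.005 0.06 0.08 0 0 0; -0.01 0.14 0.16 -0.011 0 0; -0.01 0.14 0.16 -0.011 0 0")

```text
t: 3.07
position: [0.4495, 0.0553, 0.154]
tcp_rot: [[-0.215, 0.826, 0.521], [0.977, 0.179, 0.119], [0.005, 0.534, -0.845]]
contact_force: [-0.3, -1.2, 0.4]
finger_gap: -0.002
```

```bash
cat >> h.py <<'E'
def tgt(th,phi,d=25,w=13,y=0):
    t,f=np.radians(th),np.radians(phi); e=np.array([-np.cos(t),np.sin(t)]); n=np.array([np.sin(t),np.cos(t)])
    a=np.array([np.cos(f),-np.sin(f)]); b=np.array([np.sin(f),np.cos(f)])
    c=119*e-2*n+d*a if th<phi else (119-d)*e-2*n
    c=c-w*b
    return (round(c[0],1),y,round(c[1],1),phi)
E
python3 -c "
from h import *
now(); snap('side','side4'); rows([tgt(t,58) for t in (36,38,40,45,50,55,60)])
p=cv2.imread('pics/side4.png'); cv2.imwrite('pics/s4z.png',cv2.resize(p[100:260,180:380],None,fx=3.5,fy=3.5,interpolation=2))"
```

```text
t 3.07 tip s,y,h mm [-108.7   -0.8   47.6] phi 57.7 F [-0.3 -1.2  0.4] gap -0.002 J [-0.2  -0.14 -0.83  0.36  0.22  1.21]
(np.float64(-95.2), 0, np.float64(40.2), 58) [ 0.003  0.059  0.093  0.001 -0.003  0.001] mm 16 deg 1
(np.float64(-92.8), 0, np.float64(43.6), 58) [ 0.003  0.085  0.082  0.001 -0.003  0.001] mm 18 deg 1
(np.float64(-90.2), 0, np.float64(46.9), 58) [ 0.003  0.111  0.073  0.001 -0.003  0.001] mm 20 deg 1
(np.float64(-83.3), 0, np.float64(54.6), 58) [ 0.003  0.177  0.054  0.001 -0.003  0.001] mm 28 deg 1
(np.float64(-75.8), 0, np.float64(61.8), 58) [ 0.003  0.245  0.04   0.001 -0.003  0.001] mm 37 deg 1
(np.float64(-67.7), 0, np.float64(68.2), 58) [ 0.003  0.314  0.032  0.001 -0.003  0.001] mm 47 deg 1
(np.float64(-59.8), 0, np.float64(73.5), 58) [ 0.003  0.377  0.03   0.001 -0.003  0.001] mm 57 deg 1
```

View pics/s4z.png

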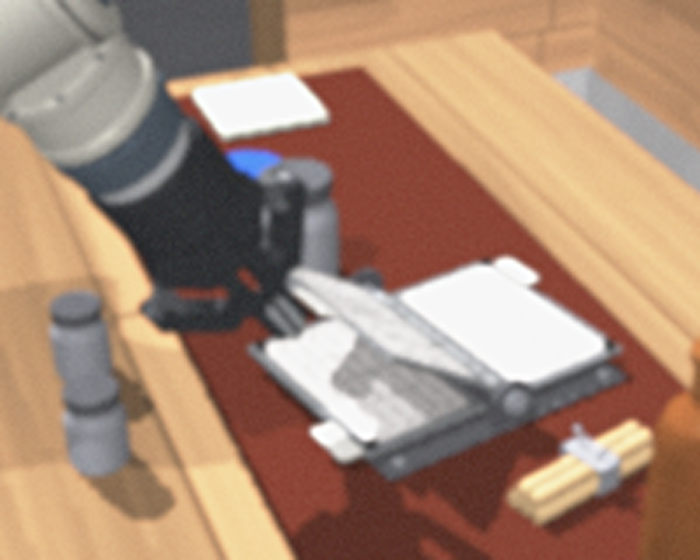

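Call:
arm_command(deltas="0 0.04 0.09 0 0 0; 0 0.06 0.09 0 0 0; 0 0.085 0.08 0 0 0; 0 0.11 0.073 0 0 0; 0 0.11 0.073 0 0 0")

```text
t: 3.53
position: [0.4674, 0.0596, 0.154]
tcp_rot: [[-0.215, 0.827, 0.519], [0.977, 0.18, 0.118], [0.005, 0.533, -0.846]]
contact_force: [-0.7, -1.0, -0.4]
finger_gap: 0.0
```

```bash
python3 -c "
from h import *
now(); snap('side','side5'); rows([tgt(t,58) for t in (40,45,50,55,60)])
p=cv2.imread('pics/side5.png'); cv2.imwrite('pics/s5z.png',cv2.resize(p[100:260,180:380],None,fx=3.5,fy=3.5,interpolation=2))"
```

```text
t 3.53 tip s,y,h mm [-90.3  -0.3  47.6] phi 57.8 F [-0.7 -1.  -0.4] gap 0.0 J [-0.18 -0.11 -0.8   0.35  0.21  1.23]
(np.float64(-90.2), 0, np.float64(46.9), 58) [ 0.003  0.     0.003  0.001 -0.002  0.001] mm 1 deg 1
(np.float64(-83.3), 0, np.float64(54.6), 58) [ 0.003  0.067 -0.016  0.001 -0.002  0.001] mm 10 deg 1
(np.float64(-75.8), 0, np.float64(61.8), 58) [ 0.003  0.134 -0.03   0.001 -0.002  0.001] mm 21 deg 1
(np.float64(-67.7), 0, np.float64(68.2), 58) [ 0.003  0.203 -0.037  0.001 -0.002  0.001] mm 31 deg 1
(np.float64(-59.8), 0, np.float64(73.5), 58) [ 0.003  0.266 -0.039  0.001 -0.002  0.001] mm 40 deg 1
```

View pics/s5z.png

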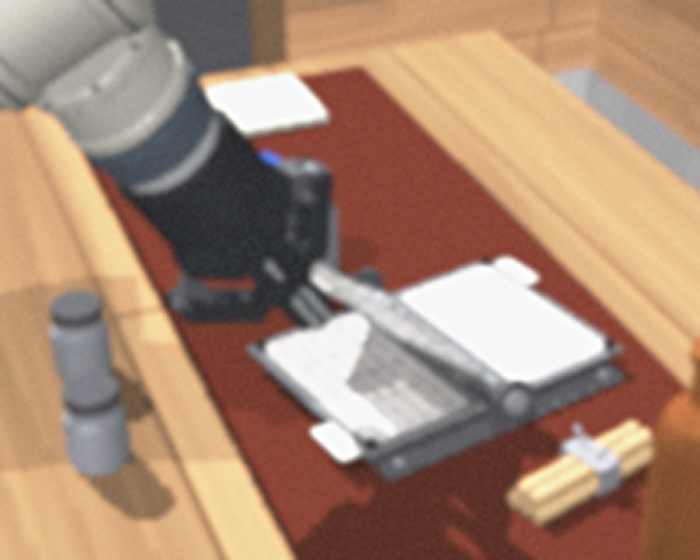

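Call:
arm_command(deltas="0 0.034 -0.008 0 0 0; 0 0.067 -0.016 0 0 0; 0 0.1 -0.023 0 0 0; 0 0.134 -0.03 0 0 0; 0 0.17 -0.034 0 0 0; 0 0.203 -0.037 0 0 0; 0 0.235 -0.038 0 0 0; 0 0.266 -0.039 0 0 0")

```text
t: 4.25
position: [0.4974, 0.0662, 0.179]
tcp_rot: [[-0.215, 0.828, 0.518], [0.977, 0.179, 0.118], [0.005, 0.531, -0.847]]
contact_force: [-2.1, -0.2, -1.1]
finger_gap: 0.003
```

```bash
python3 -c "
from h import *
now(); snap('side','side6'); rows([tgt(t,f) for t,f in ((60,58),(65,59),(70,60),(75,62),(80,64),(85,66),(90,68),(95,70))])
p=cv2.imread('pics/side6.png'); cv2.imwrite('pics/s6z.png',cv2.resize(p[80:260,180:400],None,fx=3.3,fy=3.3,interpolation=2))"
```

```text
t 4.25 tip s,y,h mm [-59.6  -0.2  72.6] phi 57.9 F [-2.1 -0.2 -1.1] gap 0.003 J [-0.14 -0.08 -0.7   0.42  0.19  1.26]
(np.float64(-59.8), 0, np.float64(73.5), 58) [ 0.003 -0.004 -0.005  0.001 -0.002  0.001] mm 1 deg 0
(np.float64(-52.7), 0, np.float64(77.7), 59) [ 0.003  0.053 -0.004  0.006 -0.002  0.001] mm 8 deg 1
(np.float64(-45.3), 0, np.float64(81.1), 60) [ 0.003  0.109  0.003  0.012 -0.002  0.001] mm 16 deg 2
(np.float64(-37.7), 0, np.float64(84.2), 62) [ 0.003  0.167  0.013  0.023 -0.002  0.001] mm 25 deg 4
(np.float64(-30.0), 0, np.float64(86.5), 64) [ 0.003  0.222  0.028  0.034 -0.002  0.001] mm 34 deg 6
(np.float64(-22.1), 0, np.float64(88.2), 66) [ 0.002  0.277  0.047  0.045 -0.002  0.001] mm 42 deg 8
(np.float64(-14.1), 0, np.float64(89.1), 68) [ 0.002  0.329  0.071  0.056 -0.002  0.001] mm 50 deg 10
(np.float64(-6.0), 0, np.float64(89.4), 70) [ 0.001  0.38   0.098  0.068 -0.002  0.001] mm 59 deg 12
```

View pics/s6z.png

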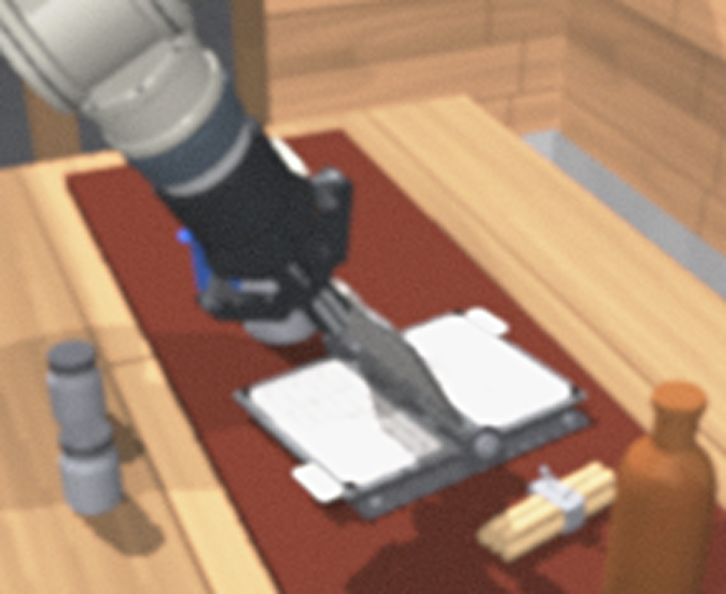

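Call:
arm_command(deltas="0 0.027 0 0.003 0 0; 0 0.053 0 0.006 0 0; 0 0.08 0.003 0.009 0 0; 0 0.109 0.008 0.012 0 0; 0 0.138 0.014 0.018 0 0; 0 0.167 0.02 0.023 0 0; 0 0.195 0.028 0.028 0 0; 0 0.222 0.038 0.034 0 0; 0 0.25 0.048 0.04 0 0; 0 0.277 0.06 0.045 0 0; 0 0.303 0.073 0.05 0 0; 0 0.329 0.085 0.056 0 0; 0 0.355 0.1 0.062 0 0; 0 0.38 0.115 0.068 0 0")

```text
t: 5.47
position: [0.5537, 0.0784, 0.1946]
tcp_rot: [[-0.215, 0.919, 0.33], [0.977, 0.201, 0.077], [0.005, 0.339, -0.941]]
contact_force: [-1.6, -0.9, 1.1]
finger_gap: 0.001
```

```bash
python3 -c "
from h import *
now(); snap('side','side7');snap('wrist','wrist7'); rows([tgt(t,f,28) for t,f in ((95,70),(100,72),(105,74),(110,76),(115,78),(120,80),(125,82),(130,84),(135,86))])
p=cv2.imread('pics/side7.png'); cv2.imwrite('pics/s7z.png',cv2.resize(p[80:260,180:400],None,fx=3.3,fy=3.3,interpolation=2))"
```

```text
t 5.47 tip s,y,h mm [-5.3  0.  86.6] phi 70.2 F [-1.6 -0.9  1.1] gap 0.001 J [-0.06  0.1  -0.38  0.76  0.1   1.31]
(np.float64(-6.3), 0, np.float64(86.4), 70) [ 0.001 -0.011 -0.003 -0.001 -0.002  0.001] mm 2 deg 0
(np.float64(1.5), 0, np.float64(85.9), 72) [ 0.001  0.041  0.017  0.01  -0.002  0.002] mm 7 deg 2
(np.float64(9.1), 0, np.float64(84.8), 74) [ 0.001  0.09   0.042  0.021 -0.002  0.002] mm 15 deg 4
(np.float64(16.6), 0, np.float64(83.1), 76) [ 0.     0.137  0.07   0.032 -0.002  0.002] mm 23 deg 6
(np.float64(23.9), 0, np.float64(80.6), 78) [-0.     0.181  0.102  0.044 -0.002  0.002] mm 31 deg 8
(np.float64(31.0), 0, np.float64(77.6), 80) [-0.001  0.223  0.138  0.055 -0.002  0.002] mm 39 deg 10
(np.float64(37.7), 0, np.float64(73.9), 82) [-0.001  0.26   0.177  0.066 -0.002  0.002] mm 47 deg 12
(np.float64(44.0), 0, np.float64(69.6), 84) [-0.001  0.294  0.219  0.077 -0.002  0.002] mm 55 deg 14
(np.float64(50.0), 0, np.float64(64.9), 86) [-0.002  0.325  0.263  0.088 -0.002  0.002] mm 63 deg 16
```

View pics/s7z.png

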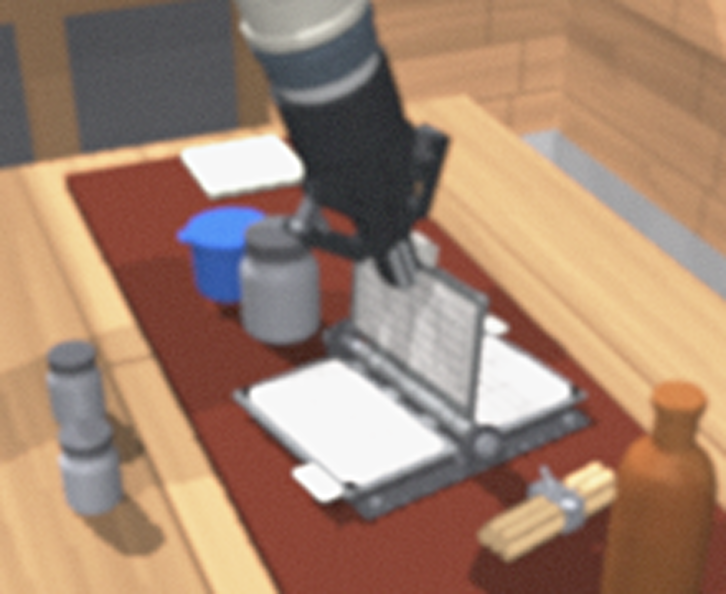

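View pics/wrist7.png

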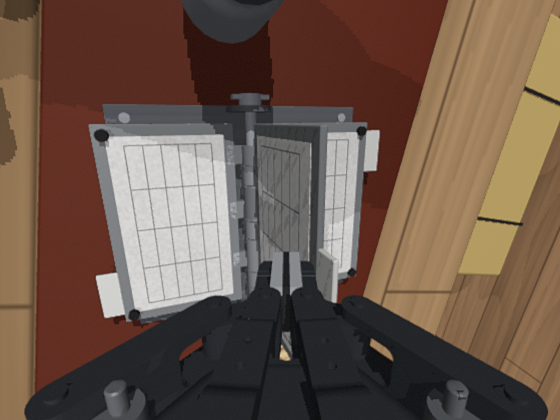

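Call:
arm_command(deltas="0 0.02 0.008 0.005 0 0; 0 0.041 0.017 0.01 0 0; 0 0.066 0.029 0.015 0 0; 0 0.09 0.042 0.021 0 0; 0 0.114 0.056 0.026 0 0; 0 0.137 0.07 0.032 0 0; 0 0.16 0.086 0.038 0 0; 0 0.181 0.102 0.044 0 0; 0 0.202 0.12 0.05 0 0; 0 0.223 0.138 0.055 0 0; 0 0.242 0.157 0.06 0 0; 0 0.26 0.177 0.066 0 0; 0 0.278 0.198 0.072 0 0; 0 0.294 0.219 0.077 0 0; 0 0.31 0.241 0.083 0 0; 0 0.325 0.263 0.088 0 0")

```text
t: 6.9
position: [0.6113, 0.0912, 0.1736]
tcp_rot: [[-0.215, 0.974, 0.066], [0.977, 0.214, 0.019], [0.005, 0.068, -0.998]]
contact_force: [0.4, -0.0, 2.0]
finger_gap: 0.005
```

```bash
python3 -c "
from h import *
now(); snap('side','side8'); rows([tgt(t,f,30) for t,f in ((135,86),(140,87),(145,88),(150,89),(155,90),(160,90),(165,90),(170,90),(175,90),(180,90))])
p=cv2.imread('pics/side8.png'); cv2.imwrite('pics/s8z.png',cv2.resize(p[80:260,180:400],None,fx=3.3,fy=3.3,interpolation=2))"
```

```text
t 6.9 tip s,y,h mm [49.1  0.5 64.6] phi 86.1 F [ 0.4 -0.   2. ] gap 0.005 J [ 0.    0.36 -0.02  1.12  0.02  1.36]
(np.float64(48.5), 0, np.float64(63.4), 86) [-0.002 -0.008  0.003 -0.001 -0.002  0.002] mm 1 deg 0
(np.float64(53.9), 0, np.float64(58.1), 87) [-0.003  0.027  0.04   0.005 -0.002  0.002] mm 7 deg 1
(np.float64(58.8), 0, np.float64(52.2), 88) [-0.003  0.059  0.082  0.01  -0.002  0.002] mm 15 deg 2
(np.float64(63.1), 0, np.float64(46.0), 89) [-0.004  0.087  0.125  0.016 -0.002  0.002] mm 23 deg 3
(np.float64(66.8), 0, np.float64(39.4), 90) [-0.004  0.111  0.171  0.021 -0.002  0.002] mm 31 deg 4
(np.float64(69.9), 0, np.float64(32.3), 90) [-0.005  0.128  0.219  0.021 -0.002  0.002] mm 38 deg 4
(np.float64(72.4), 0, np.float64(25.0), 90) [-0.005  0.142  0.269  0.021 -0.002  0.002] mm 46 deg 4
(np.float64(74.3), 0, np.float64(17.4), 90) [-0.005  0.151  0.321  0.021 -0.002  0.002] mm 53 deg 4
(np.float64(75.5), 0, np.float64(9.7), 90) [-0.006  0.155  0.372  0.021 -0.002  0.002] mm 61 deg 4
(np.float64(76.0), 0, np.float64(2.0), 90) [-0.006  0.155  0.424  0.021 -0.002  0.002] mm 68 deg 4
```

View pics/s8z.png

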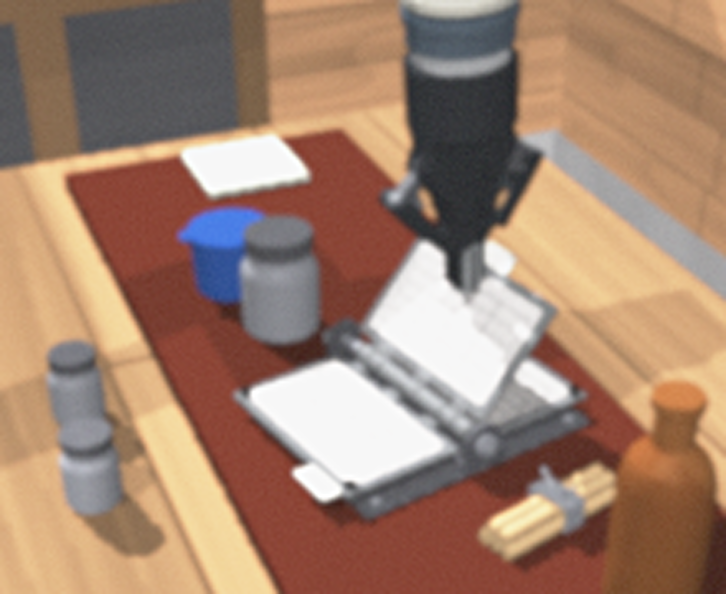

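Call:
arm_command(deltas="0 0.01 0.02 0.003 0 0; 0 0.027 0.04 0.005 0 0; 0 0.043 0.061 0.008 0 0; 0 0.059 0.082 0.01 0 0; 0 0.073 0.104 0.013 0 0; 0 0.087 0.125 0.016 0 0; 0 0.1 0.148 0.019 0 0; 0 0.111 0.171 0.021 0 0; 0 0.12 0.195 0.021 0 0; 0 0.128 0.219 0.021 0 0; 0 0.135 0.244 0.021 0 0; 0 0.142 0.269 0.021 0 0; 0 0.147 0.295 0.021 0 0; 0 0.151 0.321 0.021 0 0; 0 0.151 0.321 0.021 0 0")

```text
t: 8.2
position: [0.636, 0.0969, 0.1265]
tcp_rot: [[-0.215, 0.977, 0.002], [0.977, 0.215, 0.006], [0.005, 0.003, -1.0]]
contact_force: [0.6, 0.2, 0.2]
finger_gap: -0.001
```

```bash
python3 -c "
from h import *
now(); snap('side','side9'); rows([tgt(t,90,30) for t in (170,175,178,180)])
p=cv2.imread('pics/side9.png'); cv2.imwrite('pics/s9z.png',cv2.resize(p[80:260,180:400],None,fx=3.3,fy=3.3,interpolation=2))"
```

```text
t 8.2 tip s,y,h mm [73.3  1.  17.5] phi 89.7 F [0.6 0.2 0.2] gap -0.001 J [0.02 0.47 0.03 1.13 0.01 1.37]
(np.float64(74.3), 0, np.float64(17.4), 90) [-0.006  0.007  0.003  0.001 -0.002  0.002] mm 1 deg 1
(np.float64(75.5), 0, np.float64(9.7), 90) [-0.006  0.015  0.054  0.001 -0.002  0.002] mm 8 deg 1
(np.float64(75.9), 0, np.float64(5.1), 90) [-0.006  0.018  0.085  0.001 -0.002  0.002] mm 13 deg 1
(np.float64(76.0), 0, np.float64(2.0), 90) [-0.007  0.018  0.105  0.001 -0.002  0.002] mm 16 deg 1
```

View pics/s9z.png

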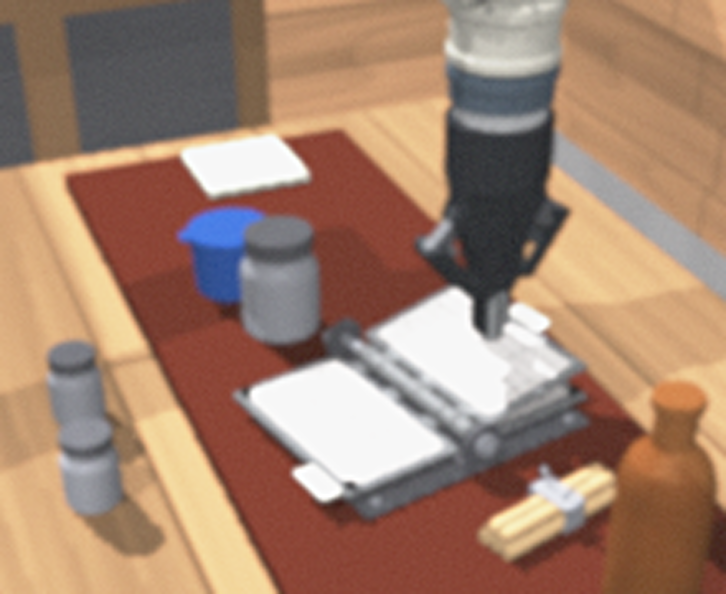

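Call:
arm_command(deltas="0 0.007 0.02 0 0 0; 0 0.01 0.04 0 0 0; 0 0.013 0.06 0 0 0; 0 0.015 0.08 0 0 0; 0 0.015 0.095 0 0 0; 0 0.015 0.095 0 0 0")

```text
t: 8.75
position: [0.6384, 0.0975, 0.1126]
tcp_rot: [[-0.215, 0.977, 0.003], [0.977, 0.215, 0.006], [0.005, 0.004, -1.0]]
contact_force: [0.4, 0.3, -0.3]
finger_gap: -0.003
```

```bash
python3 -c "
from h import *
now()"
```

```text
t 8.75 tip s,y,h mm [75.8  1.   3.6] phi 89.6 F [ 0.4  0.3 -0.3] gap -0.003 J [0.02 0.48 0.01 1.1  0.01 1.37]
```

Call:
arm_command(deltas="0 0 0.007 0 0 0; 0 0 0.014 0 0 0; 0 0 0.02 0 0 0; 0 0 0.02 0 0 0")

```text
t: 9.08
position: [0.6386, 0.0975, 0.111]
tcp_rot: [[-0.215, 0.977, 0.004], [0.977, 0.215, 0.006], [0.005, 0.005, -1.0]]
contact_force: [-2.6, 0.6, 7.1]
finger_gap: -0.002
```

Call:
arm_command(deltas="0 0 0.006 0 0 0; 0 0 0.006 0 0 0")

```text
t: 9.25
position: [0.6386, 0.0976, 0.1109]
tcp_rot: [[-0.215, 0.977, 0.005], [0.977, 0.215, 0.006], [0.004, 0.006, -1.0]]
contact_force: [-4.4, -0.4, 11.9]
finger_gap: 0.004
```

Call:
arm_command(deltas="0 0 -0.05 0 0 0; 0 0 -0.2 0 0 0; 0 0 -0.45 0 0 0; 0 0 -0.7 0 0 0; 0 -0.3 -0.8 0 0 0; 0 -0.6 -0.8 0 0 0; 0 -0.6 -0.8 0 0 0; 0 -0.6 -0.8 0 0 0")

```text
t: 9.92
position: [0.5479, 0.0773, 0.2303]
tcp_rot: [[-0.215, 0.977, 0.004], [0.977, 0.214, 0.006], [0.005, 0.005, -1.0]]
contact_force: [0.8, 0.7, 0.6]
finger_gap: 0.001
```

```bash
python3 -c "
from h import *
now(); snap('side','side10');snap('wrist','wrist10'); snap('scene','scene10'); W=pts('wrist10')
z=np.load('wrist10.npz'); f=210/np.tan(np.radians(float(z['fov_y']))/2)
for s in (-80,-50,-30,30,50,80,95):
  o=[]
  for y in (-50,0,50):
    h=-6 if s<0 else 2
    c=z['R']@(SP+(s*X+y*Y+h*Z)/1000)+z['t']; u=int(c[0]/c[2]*f+z['cx']);v=int(c[1]/c[2]*f+z['cy'])
    o.append((u,v,(W[v-2:v+3,u-2:u+3].reshape(-1,3)[:,2]-SP[2]).mean().round(4)*1000 if 2<=u<557 and 2<=v<417 else None))
  print(s,o)
A=pts('scene0');B=pts('scene10')
p=cv2.imread('pics/side10.png'); cv2.imwrite('pics/s10z.png',cv2.resize(p[80:260,180:400],None,fx=3.3,fy=3.3,interpolation=2))"
```

```text
t 9.92 tip s,y,h mm [-1.690e+01  1.000e-01  1.213e+02] phi 89.6 F [0.8 0.7 0.6] gap 0.001 J [-0.01  0.27 -0.01  1.29  0.01  1.34]
-80 [(218, 251, np.float64(-6.8)), (215, 202, np.float64(-6.8)), (212, 148, np.float64(nan))]
-50 [(249, 251, np.float64(nan)), (247, 202, np.float64(nan)), (245, 149, np.float64(-6.8))]
-30 [(269, 251, np.float64(-6.7)), (268, 202, np.float64(nan)), (267, 149, np.float64(-6.8))]
30 [(330, 254, np.float64(1.2)), (333, 205, np.float64(1.2)), (336, 150, np.float64(1.4))]
50 [(350, 254, np.float64(1.2)), (354, 205, np.float64(1.4)), (358, 150, np.float64(1.0))]
80 [(381, 254, np.float64(1.3)), (387, 205, np.float64(1.3)), (393, 150, np.float64(1.1))]
95 [(396, 254, np.float64(1.5)), (403, 205, np.float64(1.2)), (410, 150, np.float64(1.1))]
```

View pics/s10z.png

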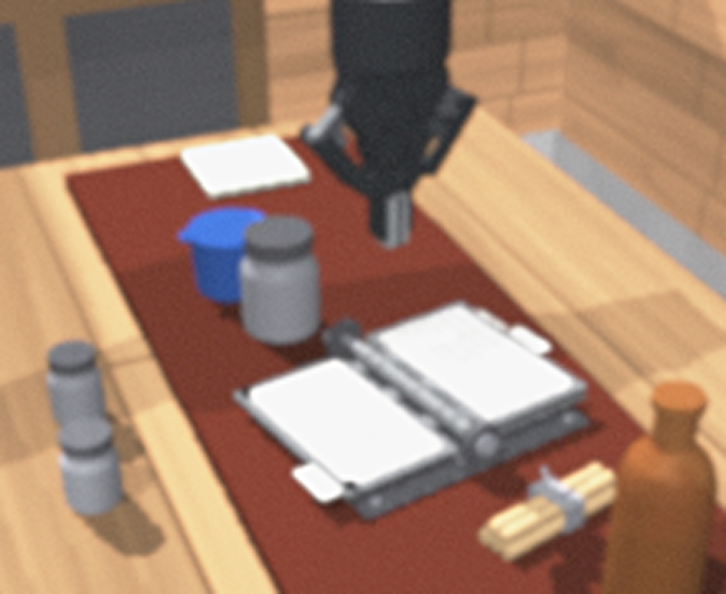

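View pics/scene10.png

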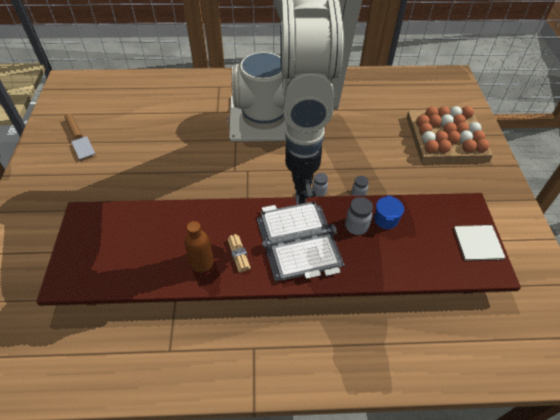

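View pics/wrist10.png

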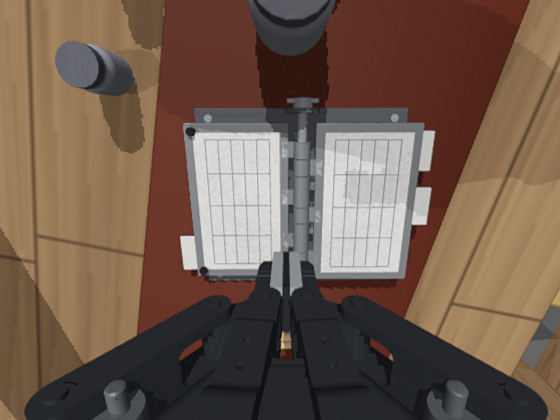

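The pictures show the leaf flat on the far side. Its surface stays at the same height (about 1.2 mm) from 30 to 95 mm out. The leaf below is level, the objects haven't moved, and the tool is clear. Handing in.

```bash
python3 -c "
from cell import *
print(finish_job())"
```

```text
the job is handed in; nothing more can be done
None
```

I turned the half-raised leaf over the rod with closed fingertips and it now lies flat on the far side. I guided it all the way down and pressed it lightly onto its stop (about 12 N), then lifted clear. The job was handed in at about 10 s of the 40 s; no verdict is reported.

**Leaf:** wrist depth puts its upper face 1.0–1.5 mm above the rod axis everywhere from 30 to 95 mm out, so it is flat to within a few hundredths of a radian. While it was moving, the forces read between moves were about 2.5 N or less.

**Leaf underneath:** its readable points are all at the same height (about -6.8 mm), so it is still lying flat. Some of the points sampled there gave no depth reading.

**Other things on the shelf:** jar, bottle, tub and dowels look unmoved in the scene and side pictures. I compared these by eye and did not measure them.

**What went wrong:** my first approach under the leaf, at a shallow angle, ran into the limit of joint 3. The tip ended just above the leaf instead of under it, with a force reading of about 2 N. In the picture the leaf had not visibly moved. I backed off and came in steeper, which worked.

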